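# Tighten the drill chuck on the countersink bit

## Task

Two drill chucks stand nose up on wooden blocks on the packing bench. A countersink bit has been dropped loosely into one of them: turn that chuck's ribbed sleeve clockwise, seen from above, until its three jaws hold the bit firmly and upright, then let go. Leave the empty chuck's sleeve as it is set.

Things in the scene. Friction and masses are not known exactly. Their poses are not given: they have to be found in the camera images.
- chuck: the chuck that has the bit in it, told from the other only by the bit: a wooden block 84 x 84 x 20 mm fixed to the bench, on it a dark steel collar (42 mm diameter, up to 45 mm) and on that the turning sleeve. Origin at the centre of the block's underside on the bench, z up along the chuck's axis. Its position and yaw vary.
- chuck_grip (a point): point on the axis of the loaded chuck, 66 mm above the bench, at a good height to take the sleeve across its diameter from above. The sleeve is a dark steel ring with fine upright ribs, 51 mm outside diameter, from 45 to 85 mm above the bench, the same all round, so any yaw of grasp serves. The bit's tip stands 42 mm above this point.
- sleeve (a joint): turn of the loaded chuck's sleeve, rad; 0 = jaws open (22 mm between them), grows clockwise seen from above, stop at 1.6; starts at 0 to 0.3. Each rad moves the jaws 5 mm inward; they meet the 12 mm shank at about 1.0, then it stiffens by 0.2 N m per 0.1 rad. Turning it to 1.1 to 1.3 clamps well; on release it springs back to at most 1.09 and stays by its friction (0.15 N m).
- jaw_1: one of the three steel jaws inside the loaded chuck's sleeve, 120 degrees apart, tops 89 mm above the bench; they slide level, only by the sleeve; smooth, so the bit centres itself as they close. Origin on the chuck's axis 45 mm above the bench while the sleeve reads 0.
- jaw_2: second jaw, as jaw_1
- jaw_3: third jaw, as jaw_1
- bit: loose steel countersink bit, 63 mm long, 45 g, standing on its flat foot inside the loaded chuck up to 2 mm off the axis: shank 12 mm diameter, 46 mm long, then a pointed conical head 24 mm diameter, whose tip is 108 mm above the bench. Origin at the centre of the foot (45 mm above the bench), z up along the bit.
- spare_chuck_grip (a point): point on the axis of the empty chuck, 66 mm above the bench; that chuck is of the same make and size, has no bit, and is to be left alone
- spare_sleeve (a joint): turn of the empty chuck's sleeve, rad, same sense; starts anywhere from 0 to 0.9
- spare_rim (a point): point on the top rim of the empty chuck's sleeve, 22 mm from its axis, 85 mm above the bench; it goes round with the sleeve

How it is judged (in metres and radians):
At the end, for the whole second after the job is handed in: each of the three jaws presses on the bit with more than 2 N by itself; the bit stands at rest in the chuck, within 10 degrees of upright, its foot within 6 mm of the axis and less than 10 mm above where it stood (contact force between each of jaw_1, jaw_2, jaw_3 and bit above 2 N and angle between bit's own z axis and vertical below 0.17 rad and horizontal distance between bit and chuck below 0.006 m and z of bit in the frame of chuck between 0.038 and 0.055 m and linear speed of bit below 0.02 m/s); the robot touches nothing.
It fails at once if the empty chuck's sleeve is turned by more than about 15 degrees (its rim point moves 6 mm) (distance of spare_rim from where it was at the start of the episode above 0.006 m).
It also fails if it takes over 32 s, if anything falls off the work surface, if the arm or the gripper's body presses on something with over 40 N, if the wrist force passes 120 N, or if a joint passes its speed limit or range.

## Robot

A 6-joint arm with a two-finger parallel gripper is mounted at the origin on a cart in front of the work surface, level with it; the furniture and walls round the work are solid. World frame = base frame: x ahead of the robot, y to its left, z up, the work surface at z = 0. Lengths are in m, angles in degrees, forces in N, time in s.
With the tool pointing down it reaches from about 0.2 to 0.875 m from the base axis. Payload 3.4 kg.
Tool frame: the origin (TCP) lies on the front face of the gripper's body, between the roots of the fingers; the fingertips stand 97 mm ahead of it and the grasp point (between the pads) lies 78 mm ahead of it (arm.grip_depth is the distance from the TCP to the grasp point, in m); z points along the fingers, y is the direction in which the jaws open and shut (so a half turn about z gives the same grasp; the last joint's range is limited). The gripper opens to 94 mm and grips with 3 to 60 N. Pads are 16 mm wide; open, the fingers measure 119 mm over their backs; the gripper's body (75 mm by 177 mm) begins 78 mm behind the grasp point.
Start: joints at [-83.48, 15.808, 86.224, -0, 77.962, -6.933], TCP at [0.134, -0.559, 0.303] pointing down, gripper open.
Joint ranges: [-165.64, 165.64], [-43.16, 119.46], [12.63, 154.43], [-67.54, 247.53], [6.08, 155.33], [-154.97, 154.97]. Speed limits (degrees/s): [147.25, 147.25, 180, 180, 180, 180].

## Interface

Orientations are given as [roll, pitch, yaw] about the fixed x, y, z axes, in that order (R = Rz(yaw) Ry(pitch) Rx(roll)).
In Python, from station import arm gives the robot as it stands.
- The arm moves only by the tool move_arm, never from a script. Its argument "series" is a list of rows, each a list of 4 numbers: the shift along the tool's x, y, z in units of 40 mm (1.0 is 40 mm), then the turn about the tool's z in degrees. In form: [[dx, dy, dz, yaw], ...]. A call has 1 to 5 rows; each row shifts and turns the commanded pose from where the row before left it, along the tool's axes as they then stand; what a row does not reach is not made up. A row lasts 1/8 s, in which the tool goes at most 62.5 mm and 10.7 degrees, less where a joint would pass 70% of its speed; a pose out of reach is approached as far as the arm can. A call is refused whole if a number of a shift passes 1 or a number of a turn 10.7, either way. A call with a gripper value outside its range is refused whole. "fingers" is the finger opening in mm, from 0 to 94, set as the call begins (left out, the last holds). The fingers move at their own pace and stop on an object; the grip force is fixed at half the most. Time passes only in rows, so rows that do not move let the fingers close. It gives the time, the measured TCP pose, the force and the opening at its end, in the units of the state.
- arm.state(): the state, without advancing time (a new reading comes with each control period).
- arm.grab_frame(name): name is "scene" or "top"; returns a dict with "image" (400x640x3 uint8, red, green, blue), "camera_matrix" (3x3 intrinsics, pixels), "k1" (the pictures are not rectified: a ray, as slopes to the right and down, at radius r is drawn at 1 + k1 r^2 times it, then the intrinsics apply), "camera_from_world" (4x4, takes a point from world to camera coordinates). Camera axes: x right, y up, looking along -z (the intrinsics and any distortion apply to the point x, -y, -z); pixel columns grow to the right and rows downward; lengths in m; the calibration is good to about 2 mm. A picture is of the moment at which its call begins. There is no depth.
- arm.close_job(): hands the job in, once; it reports no verdict.
The state is a dict: "clock": time; "qpos": joint angles; "qvel": joint speeds; "joint_torque": joint torques, N m; "eef_pos": TCP position; "tcp_rot": TCP orientation; "ft_force": force on the tool from outside, world axes, zero at the start; "moment": the same for the moment, N m; "width": finger opening in m.
Only numpy, scipy, OpenCV 4.12 (cv2) and the standard library are available. Lean on these libraries where they do the work, as an engineer would, in place of code of your own. Each camera call takes 0.05 s, during which the arm holds its last target.

## Working session

There is one attempt and no reset: what is moved stays moved. The work goes in short steps, Python scripts to look and compute and a tool call to move; the robot and the scene stay as the last step left them, time stands still between calls to the robot, and variables do not carry over. Pictures are saved under pics/ and viewed, and the job is handed in when it is done.

Besides the shell and the picture viewer there is one more tool, called after "Emit:" as name([rows], argument=value, ...), one row to a line, values as JSON. move_arm: Moves the arm, as the interface text tells. Its arguments: {"type":"object","properties":{"series":{"type":"array"},"fingers":{"type":"number"}},"required":["series"]}

```bash
mkdir -p pics
python3 - <<'E'
from station import arm
import cv2
print(arm.state())
for n in("scene","top"):
    f=arm.grab_frame(n); cv2.imwrite(f"pics/{n}0.png",f["image"][:,:,::-1]); print(f["camera_matrix"],f["k1"],f["camera_from_world"])
E
```

```text
{'clock': 0.0, 'qpos': array([-8.34817398e+01,  1.58472066e+01,  8.62928347e+01, -7.75435732e-04,
        7.79627417e+01, -6.93406400e+00]), 'qvel': array([ 0.00421714,  0.02077337, -0.00736454, -0.09352735,  0.02275877,
       -0.02308537]), 'joint_torque': array([ 1.03981962e-03, -4.04583478e+01, -2.37225169e+01,  7.00983102e-02,
        3.42912599e-02, -1.26025366e-04]), 'eef_pos': array([ 0.13370024, -0.55884356,  0.30182532]), 'tcp_rot': array([-1.79897877e+02, -1.16561277e-02,  1.34524762e+01]), 'ft_force': array([ 0.11118429, -0.31863875, -0.4290521 ]), 'moment': array([-0.00745136, -0.02406452,  0.01960017]), 'width': 0.09425860529308928}
[[519.05005645   0.         325.40231958]
 [  0.         519.05005645 201.11877129]
 [  0.           0.           1.        ]] 0.048637352937143365 [[-0.65262505 -0.75755851  0.01362542  0.35386973]
 [ 0.53670522 -0.4495203   0.71405813 -0.3554394 ]
 [-0.53481591  0.47332505  0.69995381 -0.81740951]
 [ 0.          0.          0.          1.        ]]
[[362.57329146   0.         321.55054264]
 [  0.         362.57329146 202.37255557]
 [  0.           0.           1.        ]] 0.004067400215622408 [[-0.00137503 -0.99985215 -0.01714002  0.00623976]
 [ 0.98313127 -0.00448648  0.1828463  -0.56579645]
 [-0.18289616 -0.01659947  0.98299209 -0.84151079]
 [ 0.          0.          0.          1.        ]]
```

View pics/scene0.png

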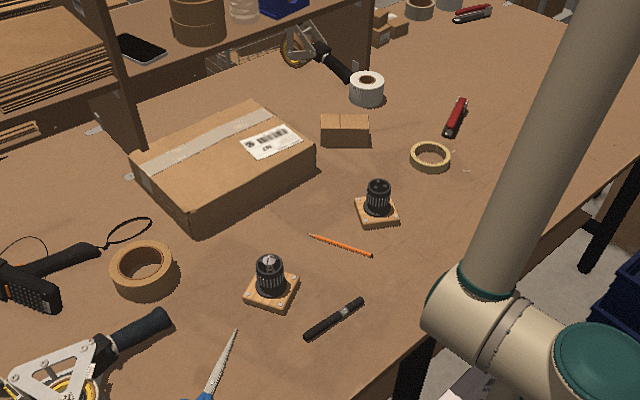

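View pics/top0.png

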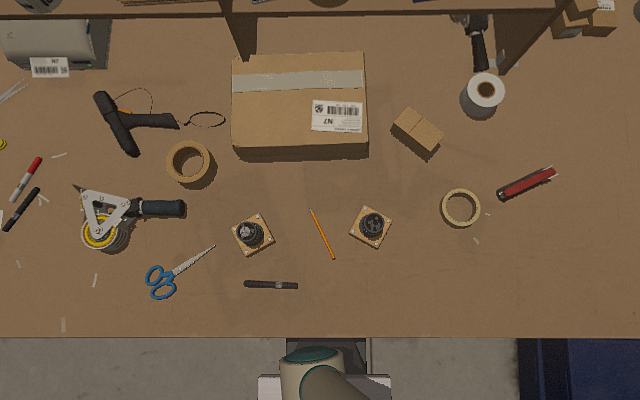

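Two chucks: in scene at (270,275) and (378,200); in top at (250,233) and (372,224). The near-left one appears to hold a bright bit. I'll zoom in to check.

```bash
cat > h.py <<'E'
import numpy as np,cv2
def ray(f,uv):
    K=f["camera_matrix"];d=(np.array(uv,float)-K[:2,2])/K[0,0]
    u=d.copy()
    for _ in range(20): u=d/(1+f["k1"]*(u@u))
    T=f["camera_from_world"];R=T[:3,:3]
    return -R.T@T[:3,3], R.T@np.array([u[0],-u[1],-1])
def onz(f,uv,z):
    c,d=ray(f,uv); return c+d*(z-c[2])/d[2]
def proj(f,p):
    T=f["camera_from_world"];q=T[:3,:3]@np.array(p)+T[:3,3]
    s=np.array([q[0],-q[1]])/-q[2]; s=s*(1+f["k1"]*(s@s))
    return s*f["camera_matrix"][0,0]+f["camera_matrix"][:2,2]
E
python3 - <<'E'
import cv2,numpy as np
a=cv2.imread('pics/scene0.png');b=cv2.imread('pics/top0.png')
c=lambda i,x,y:cv2.resize(i[y-35:y+35,x-40:x+40],(400,300),interpolation=cv2.INTER_NEAREST) if 0 else cv2.resize(i[y-30:y+30,x-40:x+40],(400,300),interpolation=cv2.INTER_NEAREST)
cv2.imwrite('pics/z0.png',np.vstack([np.hstack([c(a,270,275),c(a,378,205)]),np.hstack([c(b,250,233),c(b,372,224)])]))
E
```

```text
(no output)
```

View pics/z0.png

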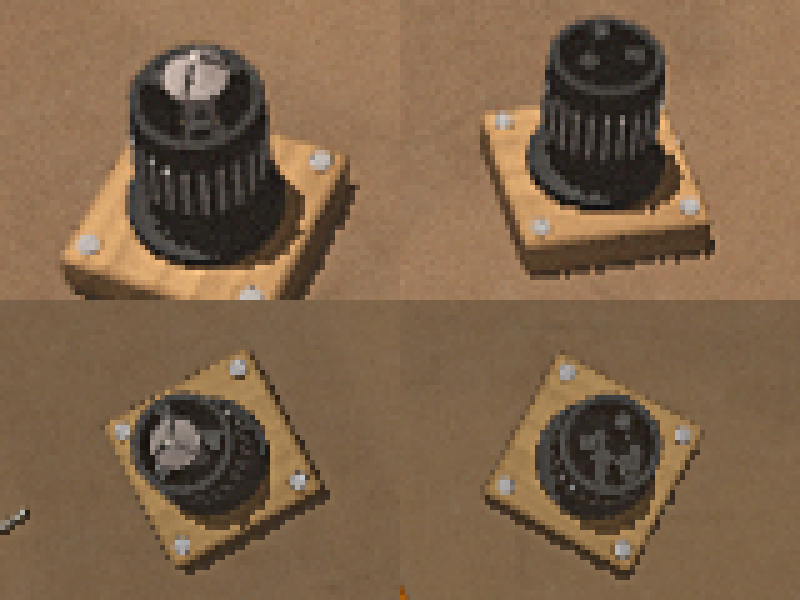

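Run:
```python
from h import *
from station import arm
t=arm.grab_frame("top");s=arm.grab_frame("scene")
o=-.4
P=lambda x,y,cx,cy:(x/5+cx-40+o,y/5+cy-30+o)
scr=[P(x,y-300,250,233) for x,y in((237,368),(122,432),(298,481),(182,547))]
q=[onz(t,p,.021) for p in scr]; print("top screws",np.round(q,4),np.mean(q,0))
q=[onz(s,P(x,y,270,275),.021) for x,y in((320,160),(88,243),(250,295))]; print("scene screws",np.round(q,4),(q[0]+q[1])/2)
print("ring scene",onz(s,P(200,95,270,275),.085),"ring top",onz(t,P(184,148,250,233),.085))
q=[onz(t,P(x,y-300,372,224),.021) for x,y in((567,373),(683,436),(505,486),(622,550))]
q=[onz(t,P(x-400,y-300,372,224),.021) for x,y in((567,373),(683,436),(505,486),(622,550))];print("spare",np.mean(q,0))
st=arm.state();print(st["eef_pos"],st["tcp_rot"],st["clock"])
```

```text
top screws [[0.5366 0.1693 0.021 ]
 [0.5042 0.2266 0.021 ]
 [0.4792 0.1367 0.021 ]
 [0.4464 0.194  0.021 ]] [0.49158876 0.18162959 0.021     ]
scene screws [[0.4786 0.1355 0.021 ]
 [0.5041 0.2248 0.021 ]
 [0.447  0.1929 0.021 ]] [0.4913969  0.18013905 0.021     ]
ring scene [0.48981569 0.17920857 0.085     ] ring top [0.48936949 0.18037462 0.085     ]
spare [ 0.51119304 -0.11785499  0.021     ]
[ 0.13373452 -0.5590048   0.30215523] [-1.79938973e+02 -6.10804415e-03  1.34522747e+01] 0.2
```

Emit:
move_arm([
  [0.65,-0.8,0,0],
  [0.65,-0.8,0,0],
  [0.65,-0.8,0,0],
  [0.65,-0.8,0,0],
  [0.65,-0.8,0,0],
], fingers=94)

```text
clock: 0.82
eef_pos: [0.2234, -0.372, 0.3026]
tcp_rot: [-180.0, -0.0, 13.4]
ft_force: [0.1, -0.2, -0.7]
width: 0.094
```

Emit:
move_arm([
  [0.65,-0.8,0,0],
  [0.65,-0.8,0,0],
  [0.65,-0.8,0,0],
  [0.65,-0.8,0,0],
  [0.65,-0.8,0,0],
])

```text
clock: 1.45
eef_pos: [0.3125, -0.1862, 0.3027]
tcp_rot: [180.0, -0.0, 13.4]
ft_force: [1.0, 1.0, 0.8]
width: 0.094
```

Emit:
move_arm([
  [0.65,-0.8,0,0],
  [0.65,-0.8,0,0],
  [0.65,-0.8,0,0],
  [0.65,-0.8,0,0],
  [0.65,-0.8,0,0],
])

```text
clock: 2.08
eef_pos: [0.4017, -0.0004, 0.3027]
tcp_rot: [180.0, -0.0, 13.5]
ft_force: [0.6, 0.5, -0.0]
width: 0.094
```

Now the last leg, then rotate −100° (9.5 rows) so the wrist has room for the clockwise turn.

Emit:
move_arm([
  [0.65,-0.8,0,0],
  [0.65,-0.8,0,0],
  [0.65,-0.8,0,0],
  [0.65,-0.8,0,0],
  [0.6,-0.7,0,0],
])

```text
clock: 2.7
eef_pos: [0.4899, 0.1813, 0.3025]
tcp_rot: [180.0, 0.0, 13.5]
ft_force: [0.6, -0.5, 0.4]
width: 0.0943
```

Emit:
move_arm([
  [0,0,0,-10],
  [0,0,0,-10],
  [0,0,0,-10],
  [0,0,0,-10],
  [0,0,0,-10],
])

```text
clock: 3.32
eef_pos: [0.4895, 0.1798, 0.3024]
tcp_rot: [-180.0, 0.0, 63.8]
ft_force: [0.5, 0.4, 0.3]
width: 0.0942
```

Emit:
move_arm([
  [0,0,0,-10],
  [0,0,0,-10],
  [0,0,0,-10],
  [0,0,0,-10],
  [0,0,0,-10],
])

```text
clock: 3.95
eef_pos: [0.4895, 0.1798, 0.3024]
tcp_rot: [-180.0, 0.0, 113.8]
ft_force: [-1.3, 0.4, -0.5]
width: 0.0939
```

Emit:
move_arm([
  [0,0,0,-10],
  [0,0,0,-10],
  [0,0,0,0],
])

```text
clock: 4.32
eef_pos: [0.4895, 0.1798, 0.3024]
tcp_rot: [-180.0, -0.0, 133.3]
ft_force: [0.5, -0.3, 0.1]
width: 0.094
```

Run:
```python
from station import arm
import numpy as np
s=arm.state();y=np.radians(s["tcp_rot"][2]);p=s["eef_pos"]
d=np.array([.4905,.1805])-p[:2]
print(s["qpos"],p,s["tcp_rot"]);print("tool dx,dy units",(d[0]*np.cos(y)+d[1]*np.sin(y))/.04,(d[0]*np.sin(y)-d[1]*np.cos(y))/.04,"dz",(p[2]-.144)/.04)
```

```text
[ 1.25225128e+01  1.12003560e+01  9.25734718e+01 -4.11701394e-03
  7.62511376e+01 -3.08103446e+01] [0.48945815 0.17978229 0.30244902] [-1.79976510e+02 -9.35298772e-03  1.33333835e+02]
tool dx,dy units -0.00482320120070192 0.031258540609251255 dz 3.961225444242266
```

Emit:
move_arm([
  [0,0.03,0.8,0],
  [0,0,0.8,0],
  [0,0,0.8,0],
  [0,0,0.6,0],
  [0,0,0.4,0],
])

```text
clock: 4.95
eef_pos: [0.49, 0.1805, 0.1653]
tcp_rot: [-179.9, -0.0, 133.3]
ft_force: [-0.4, -0.5, 0.7]
width: 0.0945
```

Emit:
move_arm([
  [0,0,0.3,0],
  [0,0,0.25,0],
  [0,0,0,0],
])

```text
clock: 5.32
eef_pos: [0.4902, 0.1805, 0.1441]
tcp_rot: [-179.9, -0.0, 133.4]
ft_force: [-0.1, -0.5, 0.8]
width: 0.094
```

Run:
```python
from station import arm
import cv2,numpy as np
o=[]
for n,x,y in(("scene",270,265),("top",250,233)):
    i=arm.grab_frame(n)["image"][:,:,::-1]
    o.append(cv2.resize(i[y-60:y+60,x-40:x+40],(400,600)))
cv2.imwrite("pics/d1.png",np.hstack(o)); s=arm.state();print(s["eef_pos"],s["moment"],s["ft_force"])
```

```text
[0.49077428 0.18066829 0.14498686] [ 0.03166947 -0.1703608   0.02424414] [-0.87800794  0.34921453  0.80861723]
```

View pics/d1.png

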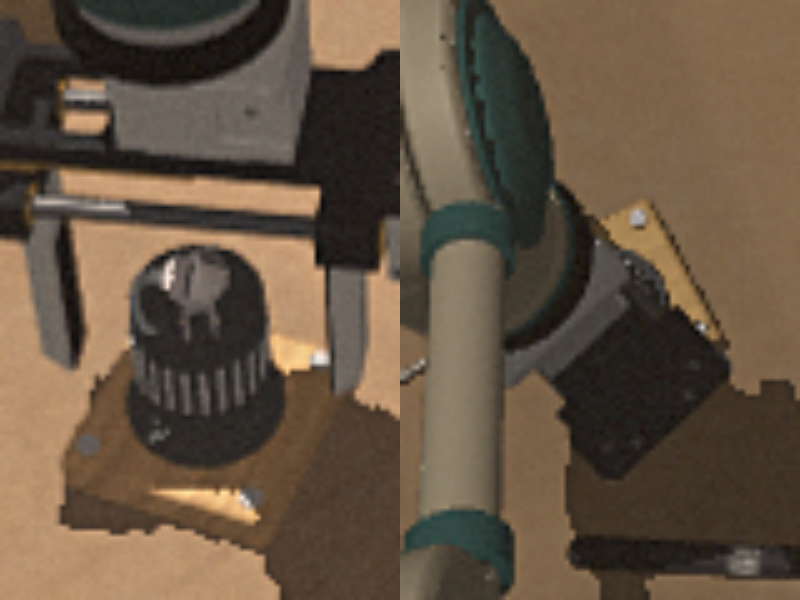

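The fingers straddle the sleeve (scene crop: fingers at x≈55 and 345 around the sleeve at 200), so it is well centred. Next I close them.

Emit:
move_arm([
  [0,0,0,0],
  [0,0,0,0],
  [0,0,0,0],
  [0,0,0,0],
  [0,0,0,0],
], fingers=40)

```text
clock: 6.05
eef_pos: [0.4915, 0.1815, 0.1448]
tcp_rot: [179.8, 0.0, 133.4]
ft_force: [2.0, 4.0, -2.8]
width: 0.0499
```

```bash
python3 -c "
from station import arm
s=arm.state();print(s['eef_pos'],s['moment'],s['ft_force'],s['width'],s['joint_torque'])"
```

```text
[0.4914574  0.18146236 0.14476326] [ 0.52079453 -0.46041598  0.03633104] [ 2.02716589  3.97359232 -2.78832005] 0.049890241158025976 [ -1.32239252 -40.36480665 -17.09620357  -0.65053588   0.95832925
   0.0409399 ]
```

Emit:
move_arm([
  [0,0.03,0,0],
  [0,0,0,5],
  [0,0,0,5],
  [0,0,0,5],
  [0,0,0,5],
])

```text
clock: 6.68
eef_pos: [0.4918, 0.1818, 0.1447]
tcp_rot: [179.9, 0.0, 113.3]
ft_force: [1.9, 2.1, -1.3]
width: 0.0506
```

```bash
python3 -c "
from station import arm
s=arm.state();print(s['eef_pos'],s['tcp_rot'],s['moment'],s['ft_force'],s['width'],s['joint_torque'][5])"
```

```text
[0.49180488 0.18178002 0.14473609] [1.79936459e+02 3.33930577e-03 1.13314198e+02] [ 0.3306946  -0.27595105  0.2142932 ] [ 1.94216248  2.08551058 -1.31644223] 0.05056943881499379 -0.4084637761116028
```

Emit:
move_arm([
  [0,0,0,5],
  [0,0,0,5],
  [0,0,0,5],
  [0,0,0,5],
])

```text
clock: 7.18
eef_pos: [0.492, 0.1818, 0.1447]
tcp_rot: [179.9, -0.0, 93.3]
ft_force: [2.1, 2.6, -1.6]
width: 0.0497
```

```bash
python3 -c "
from station import arm
s=arm.state();print(s['eef_pos'],s['tcp_rot'],s['moment'],s['ft_force'],s['width'],s['joint_torque'][5])"
```

```text
[0.49204942 0.18180984 0.14474363] [ 1.79909193e+02 -2.31080792e-02  9.33136254e+01] [ 0.40295879 -0.38851932  0.19265387] [ 2.14104484  2.59344186 -1.56637233] 0.04968363131200184 -0.4073223564773798
```

Emit:
move_arm([
  [0,0,0,3],
  [0,0,0,3],
  [0,0,0,0],
])

```text
clock: 7.55
eef_pos: [0.4921, 0.1818, 0.1447]
tcp_rot: [179.9, -0.0, 87.5]
ft_force: [2.8, 1.5, -1.7]
width: 0.0501
```

```bash
cat > q.py <<'E'
from station import arm
s=arm.state();print(s['eef_pos'].round(4),s['tcp_rot'].round(2),s['moment'].round(3),s['ft_force'].round(1),s['width'].round(4),s['joint_torque'][5].round(3))
E
python3 q.py
```

```text
Traceback (most recent call last):
  File "q.py", line 2, in <module>
    s=arm.state();print(s['eef_pos'].round(4),s['tcp_rot'].round(2),s['moment'].round(3),s['ft_force'].round(1),s['width'].round(4),s['joint_torque'][5].round(3))
                                                                                                                ^^^^^^^^^^^^^^^^
AttributeError: 'float' object has no attribute 'round'
```

Emit:
move_arm([
  [0,0,0,3],
  [0,0,0,3],
  [0,0,0,0],
])

```text
clock: 7.92
eef_pos: [0.4921, 0.1818, 0.1447]
tcp_rot: [179.9, -0.1, 81.5]
ft_force: [3.7, 3.2, -1.6]
width: 0.0497
```

```bash
python3 q.py
```

```text
Traceback (most recent call last):
  File "q.py", line 2, in <module>
    s=arm.state();print(s['eef_pos'].round(4),s['tcp_rot'].round(2),s['moment'].round(3),s['ft_force'].round(1),s['width'].round(4),s['joint_torque'][5].round(3))
                                                                                                                ^^^^^^^^^^^^^^^^
AttributeError: 'float' object has no attribute 'round'
```

Emit:
move_arm([
  [0,0,0,3],
  [0,0,0,0],
])

```text
clock: 8.18
eef_pos: [0.4922, 0.1818, 0.1447]
tcp_rot: [179.9, -0.1, 78.5]
ft_force: [4.3, 3.0, -3.1]
width: 0.0498
```

```bash
python3 q.py
```

```text
Traceback (most recent call last):
  File "q.py", line 2, in <module>
    s=arm.state();print(s['eef_pos'].round(4),s['tcp_rot'].round(2),s['moment'].round(3),s['ft_force'].round(1),s['width'].round(4),s['joint_torque'][5].round(3))
                                                                                                                ^^^^^^^^^^^^^^^^
AttributeError: 'float' object has no attribute 'round'
```

```bash
sed -i "s/s\['width'\].round(4)/s['width']/" q.py; python3 q.py
```

```text
[0.4922 0.1818 0.1447] [ 1.799e+02 -6.000e-02  7.851e+01] [ 0.522 -0.71  -0.105] [ 4.3  3.  -3.1] 0.0498356392951426 -0.044
```

Emit:
move_arm([
  [0,0,0,2],
  [0,0,0,2],
])

```text
clock: 8.43
eef_pos: [0.4922, 0.1818, 0.1448]
tcp_rot: [179.9, -0.1, 74.5]
ft_force: [4.2, 3.0, -3.2]
width: 0.0497
```

```bash
python3 q.py
```

```text
[0.4922 0.1818 0.1448] [ 1.799e+02 -6.000e-02  7.452e+01] [ 0.579 -0.678  0.29 ] [ 4.2  3.  -3.2] 0.04971018471661062 0.036
```

Emit:
move_arm([
  [0,0,0,2],
])

```text
clock: 8.55
eef_pos: [0.4922, 0.1817, 0.1448]
tcp_rot: [179.9, -0.1, 72.5]
ft_force: [4.0, 2.6, -2.8]
width: 0.0494
```

```bash
python3 q.py
```

```text
[0.4922 0.1817 0.1448] [ 1.7989e+02 -6.0000e-02  7.2530e+01] [ 0.611 -0.655  0.324] [ 4.   2.6 -2.8] 0.049382280684798475 0.102
```

Emit:
move_arm([
  [0,0,0,2],
])

```text
clock: 8.68
eef_pos: [0.4923, 0.1817, 0.1448]
tcp_rot: [179.9, -0.1, 70.5]
ft_force: [4.5, 2.9, -3.5]
width: 0.05
```

```bash
python3 q.py
```

```text
[0.4923 0.1817 0.1448] [ 1.7989e+02 -6.0000e-02  7.0550e+01] [ 0.549 -0.669  0.368] [ 4.5  2.9 -3.5] 0.0499752654847634 0.169
```

Emit:
move_arm([
  [0,0,0,2],
])

```text
clock: 8.8
eef_pos: [0.4923, 0.1817, 0.1448]
tcp_rot: [179.9, -0.1, 68.6]
ft_force: [4.8, 2.9, -3.0]
width: 0.0498
```

```bash
python3 q.py
python3 - <<'E'
from station import arm
import cv2
i=arm.grab_frame("scene")["image"][:,:,::-1]
cv2.imwrite("pics/e1.png",cv2.resize(i[225:315,210:330],(800,600)))
E
```

```text
[0.4923 0.1817 0.1448] [ 1.7989e+02 -7.0000e-02  6.8560e+01] [ 0.573 -0.678  0.482] [ 4.8  2.9 -3. ] 0.049817136844338215 0.237
```

View pics/e1.png

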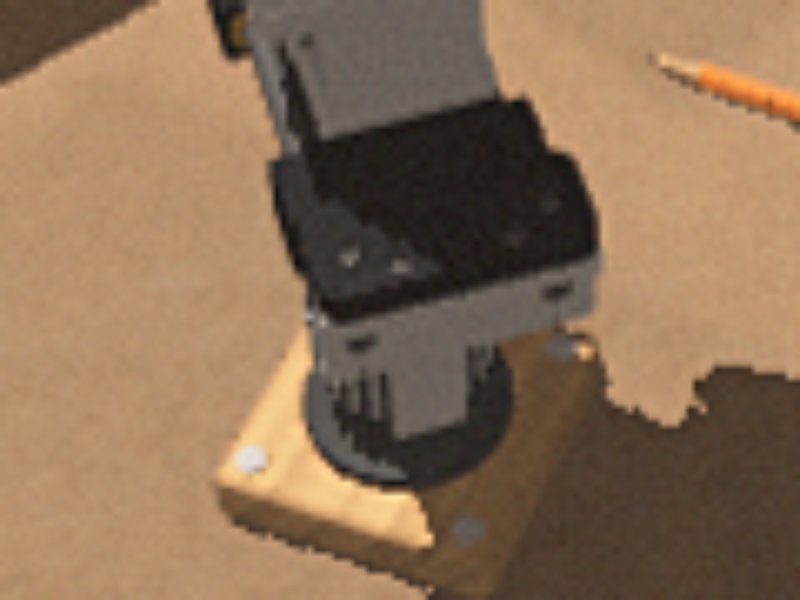

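Emit:
move_arm([
  [0,0,0,2],
])

```text
clock: 8.98
eef_pos: [0.4923, 0.1817, 0.1448]
tcp_rot: [179.9, -0.1, 66.6]
ft_force: [5.1, 2.2, -4.2]
width: 0.0501
```

```bash
python3 q.py
```

```text
[0.4923 0.1817 0.1448] [ 1.7989e+02 -7.0000e-02  6.6590e+01] [ 0.533 -0.672  0.497] [ 5.1  2.2 -4.2] 0.05006321382985085 0.266
```

Emit:
move_arm([
  [0,0,0,1.5],
])

```text
clock: 9.1
eef_pos: [0.4923, 0.1817, 0.1448]
tcp_rot: [179.9, -0.1, 65.1]
ft_force: [4.7, 3.1, -2.2]
width: 0.0497
```

```bash
python3 q.py
```

```text
[0.4923 0.1817 0.1448] [ 1.7988e+02 -7.0000e-02  6.5100e+01] [ 0.575 -0.692  0.579] [ 4.7  3.1 -2.2] 0.04967197114120959 0.427
```

Moment 0.58 N m matches a sleeve angle of about 1.2 rad, so I'll release and rise.

Emit:
move_arm([
  [0,0,0,0],
  [0,0,0,0],
  [0,0,0,0],
  [0,0,0,0],
  [0,0,0,0],
], fingers=94)

```text
clock: 9.72
eef_pos: [0.4912, 0.1814, 0.1446]
tcp_rot: [-180.0, 0.0, 65.0]
ft_force: [-0.1, -0.1, -0.1]
width: 0.0934
```

Emit:
move_arm([
  [0,0,-0.5,0],
  [0,0,-0.8,0],
  [0,0,-0.8,0],
  [0,0,-0.8,0],
  [0,0,-0.8,0],
])

```text
clock: 10.35
eef_pos: [0.4911, 0.1814, 0.2937]
tcp_rot: [-180.0, 0.0, 65.0]
ft_force: [0.2, -0.1, 0.0]
width: 0.094
```

Emit:
move_arm([
  [0.7,0,0,0],
  [0.7,0,0,0],
  [0.7,0,0,0],
  [0.7,0,0,0],
  [0,0,0,0],
])

```text
clock: 10.98
eef_pos: [0.5391, 0.2841, 0.2921]
tcp_rot: [-180.0, 0.0, 65.1]
ft_force: [-0.3, -0.9, 0.6]
width: 0.094
```

```bash
python3 q.py
python3 - <<'E'
from station import arm
import cv2,numpy as np
o=[]
for n,x,y in(("scene",270,275),("top",250,233)):
    i=arm.grab_frame(n)["image"][:,:,::-1]
    o.append(cv2.resize(i[y-40:y+40,x-30:x+30],(400,533),interpolation=cv2.INTER_NEAREST))
cv2.imwrite("pics/g1.png",np.hstack(o))
E
```

```text
[0.5391 0.2841 0.2921] [-1.7998e+02  2.0000e-02  6.5060e+01] [-0.068  0.033  0.061] [-0.3 -0.9  0.6] 0.093970607059278 0.065
```

View pics/g1.png

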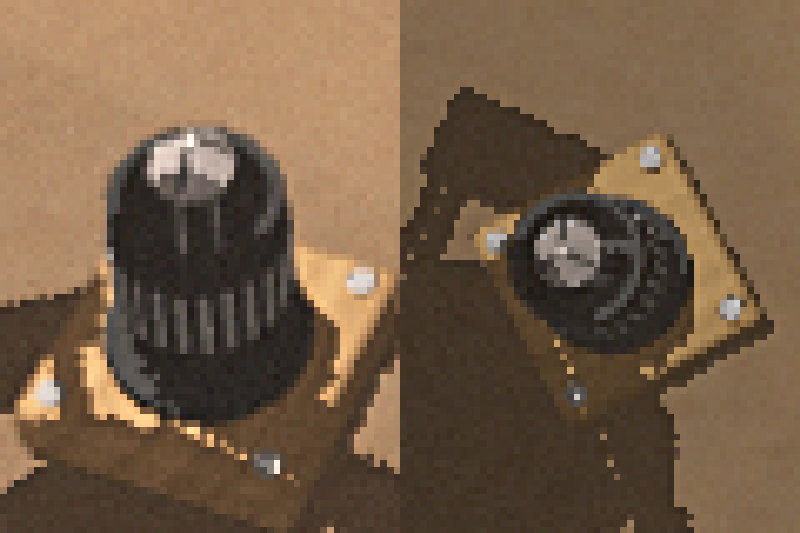

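Run:
```python
from h import *
from station import arm
for n,r in(("scene",(272,240,30,38)),("top",(248,231,22,24))):
    f=arm.grab_frame(n);i=f["image"].astype(int)
    cx,cy=proj(f,[.4905,.1805,.095])
    m=((i.min(2)>95)&(i.max(2)-i.min(2)<30)).astype(np.uint8)
    k,l,st,c=cv2.connectedComponentsWithStats(m)
    j=min(range(1,k),key=lambda j:np.hypot(*(c[j]-[cx,cy])) if st[j,4]>15 else 99)
    print(n,"blob",c[j].round(1),st[j])
    a=np.linspace(0,6.28,40)
    pts=[proj(f,[.4905+.012*np.cos(t),.1805+.012*np.sin(t),.091]) for t in a]+[proj(f,[.4905,.1805,.108])]
    h=cv2.convexHull(np.float32(pts)); x=np.array(pts)
    M=cv2.moments(h);print("pred upright",M['m10']/M['m00'],M['m01']/M['m00'],x.min(0),x.max(0),"tip",pts[-1])
```

```text
scene blob [269.1 258.3] [262 254  13  11  66]
pred upright 268.56637820371407 261.55608516969585 [261.84194533 255.53421348] [275.30736608 266.92780562] tip [267.98628846 255.53421348]
top blob [245.1 230. ] [240 226  10  10  60]
pred upright 245.795681488566 231.46642878068425 [240.65748042 226.3260322 ] [250.91861003 236.59083705] tip [244.13823363 230.67880321]
```

```bash
python3 -c "
from station import arm
print(arm.close_job(), arm.state()['clock'])"
```

```text
the job is handed in; nothing more can be done
the job is handed in; nothing more can be done
```

I gripped the loaded chuck (the one at about x 0.4905, y 0.1805 m) across its sleeve and turned it 68° (about 1.19 rad) clockwise. I then let go, backed the arm clear and handed the job in after about 11 s. It reports no verdict.

**Clamping:** over the last 10° the turning moment rose from 0.29 to 0.58 N m. That matches the stated stiffening and puts the sleeve at about 1.2 rad. I can't measure the jaw forces directly. One check didn't fit: a moment reading with the arm stopped, around 55°, came out near −0.1 N m, so I relied on readings taken while turning.

**Bit position:** after release, both cameras show the bit standing in the chuck with its head within about 1–1.5 px (roughly 2 mm) of where an upright bit would be. In the scene view the bright blob's centre was about 3 px high, which I put down to shading on the head rather than to the bit having risen.

**Not touched:** the arm ended in free air with no contact force. The empty chuck was about 0.3 m away and never approached, but I didn't measure it again at the end.

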